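# Screw the lid back on the sweet canister

## Robot

A 6-joint arm with a two-finger parallel gripper is mounted at the origin on the work surface. World frame = base frame: x ahead of the robot, y to its left, z up, the work surface at z = 0. Lengths are in mm, angles in degrees, forces in N, time in s.
With the tool pointing down it reaches from about 300 to 850 mm from the base axis. Payload 4.2 kg.
Tool frame: the origin (TCP) lies at the very end of the fingers, on their centre line; the grasp point (between the pads) lies 19 mm behind it; z points along the fingers, y is the line along which they close (so a half turn about z gives the same grasp; the last joint's range is limited). The gripper opens to 91 mm and grips with 3 to 60 N. Pads are 32 mm wide; open, the fingers measure 118 mm over their backs; the gripper's body (76 mm by 178 mm) begins 60 mm behind the grasp point.
Start: joints at [-74.943, 18.312, 89.639, -0, 72.044, -1.146], TCP at [160.454, -552.175, 213.976] pointing down, gripper open.
Joint ranges: [-177.97, 177.97], [-48.28, 115.42], [12.27, 149.76], [-77.06, 257.06], [2.81, 150.46], [-146.56, 146.56]. Speed limits (degrees/s): [147.25, 147.25, 180, 180, 180, 180].

## Interface

Orientations are given as [roll, pitch, yaw] about the fixed x, y, z axes, in that order (R = Rz(yaw) Ry(pitch) Rx(roll)).
In Python, from workcell import * gives the robot as it stands.
- The arm moves only by the tool move_arm, never from a script. Its argument "motion" is a list of rows, each a list of 3 entries, a list of its own where there are three numbers: the finger opening in mm, from 0 to 91.2, then the shift along the world's x, y, z in units of 25 mm (1.0 is 25 mm), then the turn, a rotation vector about the world's x, y, z in units of 4 degrees (1.0 is 4 degrees). In form: [[grip, [x, y, z], [ax, ay, az]], ...]. A call has 1 to 20 rows; each row shifts and turns the commanded pose from where the row before left it; what a row does not reach is not made up. A row lasts 1/12 s, in which the tool goes at most 41.7 mm and 7.16 degrees, less where a joint would pass 70% of its speed; a pose out of reach is approached as far as the arm can. A call with a number of a shift or a turn outside -1 to 1 is refused whole. A call with a gripper value outside its range is refused whole. The fingers move at their own pace and stop on an object; "grip_force" is the grip in N (left out, the last holds). Time passes only in rows, so rows that do not move let the fingers close. It gives the time, the measured TCP pose, the force, the opening and the grip force at its end, in the units of the state.
- state(): the state, without advancing time (a new reading comes with each control period).
- grab_frame(name): name is "scene" or "top" or "wrist"; returns the picture (384x512x3 uint8, blue, green, red); there is no depth.
- camera_info(name): a dict with "fx", "fy", "cx", "cy" (pixels), "rvec" (rotation vector, rad) and "tvec" (3), from world to camera coordinates, as OpenCV has them. Camera axes: x right, y down, z forward; pixel columns grow to the right and rows downward; lengths in mm; the calibration is good to about 2 mm. A picture is of the moment at which its call begins: read the wrist's pose just before it. camera_info takes no time and is no camera call; for the wrist camera it gives the pose at the moment of the call.
- job_done(): hands the job in; it is judged then, once.
The state is a dict: "time_s": time; "qpos": joint angles; "qvel": joint speeds; "effort": joint torques, N m; "ee_pos": TCP position; "ee_rot": TCP orientation; "force": force on the tool from outside, world axes, zero at the start; "torque": the same for the moment, N m; "gripper_width": finger opening in mm; "gripper_force": force on a finger pad.
Only numpy, scipy, OpenCV 4.12 (cv2) and the standard library are available. Lean on these libraries where they do the work, as an engineer would, in place of code of your own. Each camera call takes 0.05 s, during which the arm holds its last target. There are 200 camera calls.

## Task

Put the red lid lying on the desk back on the open sweet canister: set it level on the threaded mouth, turn it gently backwards (anticlockwise seen from above) until it drops into the thread start, then screw it clockwise all the way down to the stop and let go. Do not force the threads, and do not disturb the tumblers and the bottle in the blue tray.

Things in the scene. Friction and masses are not known exactly. Their poses are not given: they have to be found in the camera images.
- lid: Red ribbed screw lid, 64 mm outside diameter, 24 mm high, 30 to 60 g, white disc on top, lying top up on the desk; grip it across the diameter from above. Origin: centre of its lower edge; z up. Three lugs inside its lower edge, 120 degrees apart, cannot be seen and their angle to the lid's x axis is not given: find the thread start by feel.
- jar: The open canister, held tight: it cannot move or turn. White square body 86 x 86 x 80 mm, on top a round open neck, 44 mm outside, 55 mm over its threads, sweets inside. Origin: centre of its underside; z up along the thread axis. The lid's origin is at z = 107 to 112 mm lying on top of the threads, 102 to 104 mm just dropped into the start, 97.7 mm fully home.
- jar_crest (a point): Point on the neck's axis at the upper ends of the threads, 112 mm above the underside. Turned anticlockwise on top of the threads, the lid climbs 24 mm per turn, then within 110 degrees drops over 8 mm and soon meets a stop. (Laid on a stop bead it first slips to 107 mm; laid in the start by chance it goes down at once.) Turned clockwise on top it is blocked.
- jar_rim (a point): Centre of the neck's upper rim, 118 mm above the underside; its bevel centres a lid up to 3 mm off. Right-hand thread, three starts, 24 mm per turn: after the drop the lid runs down clockwise for about 70 to 95 degrees until its lugs meet the stop beads. Play in the groove: about 2 mm up and down, narrowing to 1 mm at home; 1.4 mm sideways.
- closed_jar: The canister next to it in the caddy, already closed with a red lid of the same kind, top 121 mm above its underside; it cannot move. Which place in the caddy holds the open one varies. Origin: centre of its underside.
- caddy: Low wooden caddy 112 x 252 x 46 mm, fast to the desk, in which both canisters stand 140 mm apart along its y axis, their undersides 12 mm above the desk. Origin: centre of its underside.
- tumbler_a: Steel tumbler, 62 mm across, 75 mm high, loose in the blue tray (walls 30 mm high) beyond the lid. Origin: centre of its underside.
- tumbler_b: The second steel tumbler, the same, in the blue tray. Origin: centre of its underside.
- syrup: Amber bottle with white cap, 44 mm across, 85 mm high, loose in the blue tray. Origin: centre of its underside.
Not all that is in view belongs to the job. Of the things shaped like the lid, the red one is meant.

How it is judged (in metres and radians):
On the way, in this order (a step that is already met when the one before it is completed fails the run):
1. the lid is brought level and centred over the canister's mouth (horizontal distance between lid and jar below 0.008 m and z of lid in the frame of jar between 0.1066 and 0.15 m and angle between the z axis of lid and the z axis of jar, either way round below 0.12 rad), for 0.05 s.
2. the lid has dropped level into the thread start (horizontal distance between lid and jar below 0.003 m and z of lid in the frame of jar below 0.1053 m and angle between the z axis of lid and the z axis of jar, either way round below 0.06 rad), for 0.1 s.
At the end, for the whole second after the job is handed in: The lid is screwed home on the open canister: its lower edge at most 99.2 mm above the canister's underside (97.7 mm is fully home; about 20 degrees short of the stop at most), level within 2 degrees, centred within 3 mm and at rest (z of lid in the frame of jar between 0.094 and 0.0992 m and horizontal distance between lid and jar below 0.003 m and angle between the z axis of lid and the z axis of jar, either way round below 0.04 rad and angle between lid's own z axis and vertical below 0.04 rad and linear speed of lid below 0.01 m/s and angular speed of lid below 0.1 rad/s); the robot touches nothing.
It fails at once if the threads are forced (more than 300 N between lid and canister) (contact force between lid and jar above 300 N).
It fails at once if a tumbler or the bottle is pushed more than 20 mm or tipped (distance of any of tumbler_a, tumbler_b, syrup from where it was at the start of the episode above 0.02 m or angle between any of tumbler_a, tumbler_b, syrup's own z axis and vertical above 0.3 rad).
It also fails if it takes over 51 s, if anything falls off the work surface, if the arm or the gripper's body presses on something with over 40 N, if the wrist force passes 120 N, or if a joint passes its speed limit or range.

## Working session

There is one attempt and no reset: what is moved stays moved. The work goes in short steps, Python scripts to look and compute and a tool call to move; the robot and the scene stay as the last step left them, time stands still between calls to the robot, and variables do not carry over. Pictures are saved under pics/ and viewed, at most 10 in all, crops included, and the job is handed in when it is done.

Besides the shell and the picture viewer there is one more tool, called after "Request:" as a command line: name --argument value ..., lists and objects as JSON in quotes. move_arm: Moves the arm, as the interface text tells. Shifts and turns lie within -1 to 1; 1 stands for 25 mm of shift or 4 degrees of turn. Its arguments: {"type":"object","properties":{"motion":{"type":"array","items":{"type":"array"}},"grip_force":{"type":"number"}},"required":["motion"]}

```bash
mkdir -p pics
python3 - <<'E'
from workcell import *
import cv2
print(state())
for n in ("scene","top"):
    cv2.imwrite(f"pics/{n}0.png",grab_frame(n)); print(camera_info(n))
E
```

```text
{'time_s': 0.0, 'qpos': array([-7.49444485e+01,  1.83531043e+01,  8.97052132e+01,  1.39000774e-03,
        7.20431991e+01, -1.14680207e+00]), 'qvel': array([ 0.00345091, -0.1920196 , -0.04078009,  0.02348416, -0.075679  ,
       -0.06698369]), 'effort': array([-5.03219017e-04, -4.12461197e+01, -2.31969023e+01,  7.25907320e-02,
        4.53827390e-02, -1.20651425e-04]), 'ee_pos': array([ 160.31477805, -551.68867267,  213.11368778]), 'ee_rot': array([-1.79898530e+02, -3.35304030e-03,  1.62019209e+01]), 'force': array([-0.28958547,  0.61769522,  0.03566777]), 'torque': array([-0.03609164, -0.08387769, -0.04135296]), 'gripper_force': 0.0, 'gripper_width': 90.95953515016045}
{'fx': 391.3280662185156, 'fy': 391.3280662185156, 'cx': 257.3192542155561, 'cy': 198.49224333871365, 'rvec': array([ 2.30614357,  1.01818054, -0.34576861]), 'tvec': array([-295.95841014, -275.84436499, 1278.18419662])}
{'fx': 458.75723489284957, 'fy': 458.75723489284957, 'cx': 257.23302906529665, 'cy': 186.71458390631517, 'rvec': array([ 2.09925029, -2.14407428,  0.22389413]), 'tvec': array([ -62.25842866,  510.52331097, 1196.59914474])}
```

View pics/scene0.png

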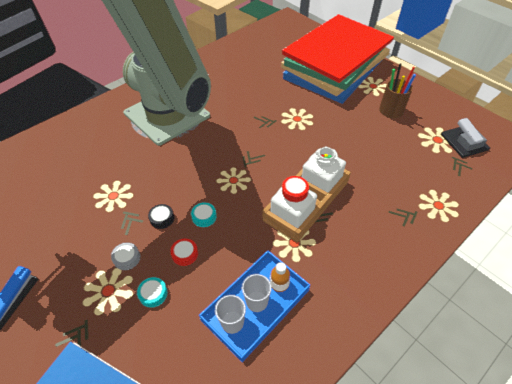

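View pics/top0.png

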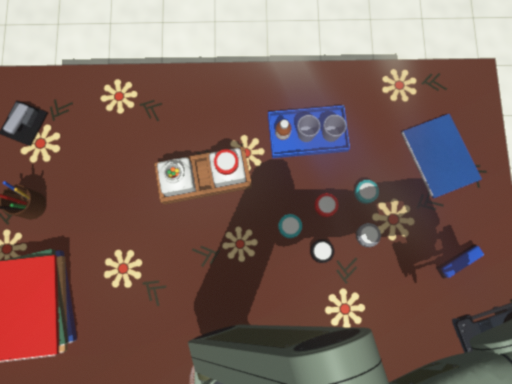

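The lid-shaped things in the top view are teal (290,226), teal (367,190), black (321,251), grey (369,236) and red (327,204). The one at (327,204) is meant, since it is the only red one loose on the desk. The other red one, at (226,162), sits on the closed canister. The open canister is at (176,173), with sweets showing. I'll confirm this in crops.

```bash
cat > h.py <<'E'
from workcell import *
import cv2, numpy as np
def w(n,u,v,z,ci=None):
    c=ci or camera_info(n); R=cv2.Rodrigues(c["rvec"])[0]
    d=R.T@np.array([(u-c["cx"])/c["fx"],(v-c["cy"])/c["fy"],1]); o=-R.T@c["tvec"]
    return (o+d*(z-o[2])/d[2])[:2].round(1)
E
python3 - <<'E'
from h import *
t=cv2.imread("pics/top0.png"); s=cv2.imread("pics/scene0.png")
a=cv2.resize(t[140:240,145:245],(400,400),interpolation=2); b=cv2.resize(t[160:260,277:377],(400,400),interpolation=2)
cv2.imwrite("pics/crop.png",np.hstack([a,b]))
print("lid",w("top",327,204,24),w("scene",184,248,24))
print("open",w("top",175,172,130),w("scene",326,154,130))
print("closed",w("top",226,161,133),w("scene",295,187,133))
print("caddy corners",[w("top",*p,46) for p in((155,160),(245,147),(250,187),(161,201))])
print("tray",[w("top",*p,30) for p in((268,108),(346,105),(350,150),(272,156))])
E
```

```text
lid [ 462.  -265.1] [ 462.1 -260.2]
open [535.9 137.5] [542.3 140.9]
closed [561.5   6.7] [566.3   4. ]
caddy corners [array([591. , 207.2]), array([623.4, -41.6]), array([509.8, -53.3]), array([475.9, 188.5])]
tray [array([ 743. , -109.3]), array([ 747.9, -333.9]), array([ 613.6, -337.1]), array([ 600.5, -116.7])]
```

View pics/crop.png

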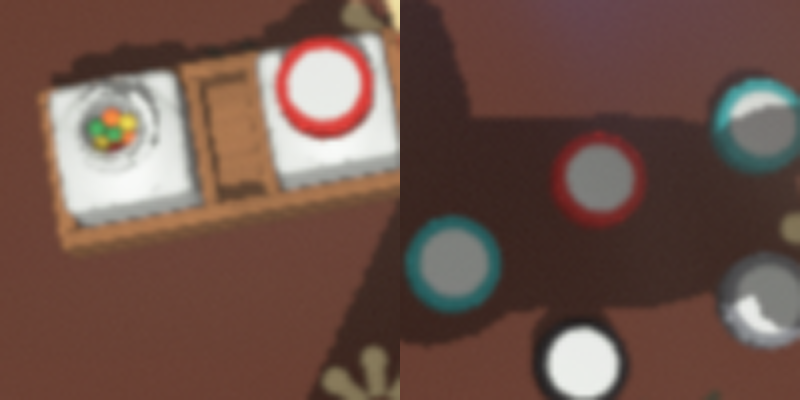

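The crops confirm it: the red-ribbed lid is at top pixel (327,205). The open mouth with sweets is at about (173,171), in the +y place of the caddy. I'll move over the lid with a finger line of about 23°, which clears the neighbouring lids.

Request:
move_arm --motion '[[91, [0.6, 0.575, 0], [0, 0, 1]], [91, [0.6, 0.575, 0], [0, 0, 1]], [91, [0.6, 0.575, 0], [0, 0, 1]], [91, [0.6, 0.575, 0], [0, 0, 1]], [91, [0.6, 0.575, 0], [0, 0, 1]], [91, [0.6, 0.575, 0], [0, 0, 1]], [91, [0.6, 0.575, 0], [0, 0, 1]], [91, [0.6, 0.575, 0], [0, 0, 1]], [91, [0.6, 0.575, 0], [0, 0, 1]], [91, [0.6, 0.575, 0], [0, 0, 1]], [91, [0.6, 0.575, 0], [0, 0, 1]], [91, [0.6, 0.575, 0], [0, 0, 1]], [91, [0.6, 0.575, 0], [0, 0, 1]], [91, [0.6, 0.575, 0], [0, 0, 1]], [91, [0.6, 0.575, 0], [0, 0, 1]], [91, [0.6, 0.575, 0], [0, 0, 1]], [91, [0.6, 0.575, 0], [0, 0, 1]], [91, [0.6, 0.575, 0], [0, 0, 1]], [91, [0.6, 0.575, 0], [0, 0, 1]], [91, [0.6, 0.575, 0], [0, 0, 1]]]'

```text
time_s: 1.77
ee_pos: [460.9, -263.7, 213.6]
ee_rot: [-180.0, -0.0, 96.4]
force: [-0.1, -0.5, -0.1]
gripper_width: 90.9
gripper_force: 0.0
```

Request:
move_arm --motion '[[91, [0, 0, -0.5], [0, 0, 1]], [91, [0, 0, -0.5], [0, 0, 1]], [91, [0, 0, -0.5], [0, 0, 1]], [91, [0, 0, -0.5], [0, 0, 1]], [91, [0, 0, 0], [0, 0, 0]], [91, [0, 0, 0], [0, 0, 0]]]'

```text
time_s: 2.27
ee_pos: [460.0, -264.4, 163.4]
ee_rot: [-179.9, -0.1, 112.1]
force: [0.1, 0.5, 0.4]
gripper_width: 91.1
gripper_force: 0.0
```

Run:
```python
from h import *
s=state();ci=camera_info("wrist");f=grab_frame("wrist");cv2.imwrite("pics/w1.png",f)
import pickle;pickle.dump(ci,open("w1.pkl","wb"));print(s["ee_pos"],s["ee_rot"],s["time_s"])
```

```text
[ 460.01737041 -264.35542385  163.3556595 ] [-1.79938133e+02 -9.47889767e-02  1.12102745e+02] 2.2667
```

View pics/w1.png

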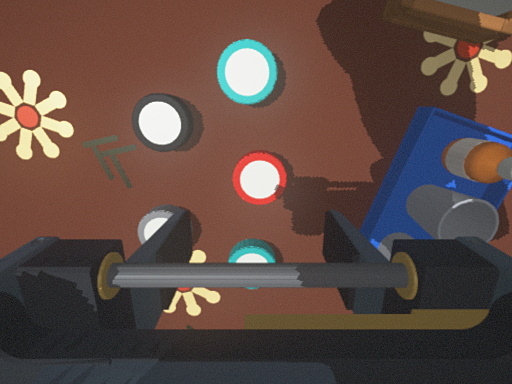

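The wrist view shows the red lid centred at about (260,178), clear of the finger line. I'll measure it precisely.

Run:
```python
from h import *
import pickle
ci=pickle.load(open("w1.pkl","rb"));f=cv2.imread("pics/w1.png")[140:215,220:300].astype(int)
m=((f[...,2]>150)&(f[...,1]<90)).astype(np.uint8)
c=max(cv2.findContours(m,0,1)[0],key=len);e=cv2.fitEllipse(cv2.convexHull(c));print(e)
u,v=e[0][0]+220,e[0][1]+140
for z in(12,24):print(w("wrist",u,v,z,ci))
print(w("wrist",260,179.5,24,ci), w("wrist",247,71.5,24,ci))
```

```text
((38.8411979675293, 38.04901123046875), (53.1210823059082, 54.1478157043457), 87.00069427490234)
[ 461.6 -263.4]
[ 460.3 -260.5]
[ 462.3 -261.7] [ 404.9 -157.6]
```

Request:
move_arm --motion '[[91, [0.06, 0.1, -0.6], [0, 0, 0]], [91, [0, 0, -0.6], [0, 0, 0]], [91, [0, 0, -0.6], [0, 0, 0]], [91, [0, 0, -0.6], [0, 0, 0]], [91, [0, 0, -0.6], [0, 0, 0]], [91, [0, 0, -0.6], [0, 0, 0]], [91, [0, 0, -0.6], [0, 0, 0]], [91, [0, 0, -0.6], [0, 0, 0]], [91, [0, 0, -0.6], [0, 0, 0]], [91, [0, 0, -0.6], [0, 0, 0]], [91, [0, 0, -0.3], [0, 0, 0]], [91, [0, 0, -0.06], [0, 0, 0]], [91, [0, 0, 0], [0, 0, 0]]]'

```text
time_s: 3.4
ee_pos: [462.3, -262.4, 5.3]
ee_rot: [180.0, 0.0, 112.2]
force: [0.4, -1.1, -1.4]
gripper_width: 91.0
gripper_force: 0.0
```

Request:
move_arm --motion '[[60, [0, 0, 0], [0, 0, 0]], [55, [0, 0, 0], [0, 0, 0]], [55, [0, 0, 0], [0, 0, 0]], [55, [0, 0, 0], [0, 0, 0]], [55, [0, 0, 0], [0, 0, 0]], [55, [0, 0, 0], [0, 0, 0]]]' --grip_force 20

```text
time_s: 3.9
ee_pos: [462.3, -262.3, 5.5]
ee_rot: [180.0, 0.0, 112.2]
force: [-0.8, -0.4, 3.6]
gripper_width: 63.6
gripper_force: 20.0
```

Request:
move_arm --motion '[[55, [0, 0, 0.3], [0, 0, 0]], [55, [0, 0, 0.7], [0, 0, 0]], [55, [0, 0, 0.8], [0, 0, 0]], [55, [0, 0, 0.8], [0, 0, 0]], [55, [0, 0, 0.8], [0, 0, 0]], [55, [0, 0, 0.8], [0, 0, 0]], [55, [0, 0, 0.8], [0, 0, 0]], [55, [0, 0, 0.8], [0, 0, 0]], [55, [0, 0, 0.8], [0, 0, 0]], [55, [0, 0, 0.8], [0, 0, 0]]]'

```text
time_s: 4.73
ee_pos: [461.6, -261.9, 191.3]
ee_rot: [-180.0, -0.0, 112.2]
force: [-0.1, -0.2, -0.7]
gripper_width: 63.6
gripper_force: 20.0
```

Request:
move_arm --motion '[[55, [0.2, 0.7, 0], [0, 0, 0]], [55, [0.2, 0.7, 0], [0, 0, 0]], [55, [0.2, 0.7, 0], [0, 0, 0]], [55, [0.2, 0.7, 0], [0, 0, 0]], [55, [0.2, 0.7, 0], [0, 0, 0]], [55, [0.2, 0.7, 0], [0, 0, 0]], [55, [0.2, 0.7, 0], [0, 0, 0]], [55, [0.2, 0.7, 0], [0, 0, 0]], [55, [0.2, 0.7, 0], [0, 0, 0]], [55, [0.2, 0.7, 0], [0, 0, 0]], [55, [0.2, 0.7, 0], [0, 0, 0]], [55, [0.2, 0.7, 0], [0, 0, 0]], [55, [0.2, 0.7, 0], [0, 0, 0]], [55, [0.2, 0.7, 0], [0, 0, 0]], [55, [0.2, 0.7, 0], [0, 0, 0]], [55, [0.2, 0.7, 0], [0, 0, 0]], [55, [0.2, 0.7, 0], [0, 0, 0]], [55, [0.2, 0.7, 0], [0, 0, 0]], [55, [0.2, 0.7, 0], [0, 0, 0]], [55, [0, 0, 0], [0, 0, 0]]]'

```text
time_s: 6.4
ee_pos: [557.5, 73.0, 190.1]
ee_rot: [179.9, -0.1, 112.3]
force: [0.5, 0.1, -0.7]
gripper_width: 63.6
gripper_force: 20.0
```

Run:
```python
from h import *
s=state();ci=camera_info("wrist");f=grab_frame("wrist");cv2.imwrite("pics/w2.png",f)
import pickle;pickle.dump(ci,open("w2.pkl","wb"));print(s["ee_pos"],s["ee_rot"],s["time_s"])
```

```text
[557.46908871  73.00883252 190.12528702] [ 1.79933490e+02 -6.81428646e-02  1.12342901e+02] 6.4
```

View pics/w2.png

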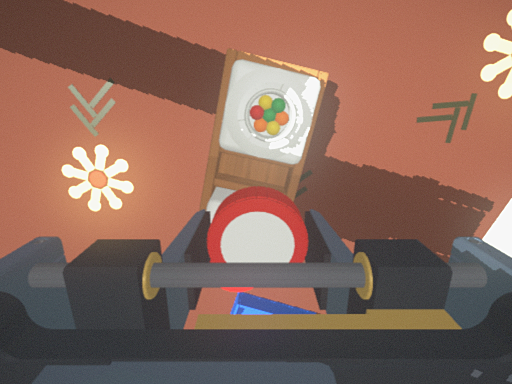

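The lid is held level and centred. The open mouth is at about (269,116), so I'll enlarge it.

Run:
```python
import cv2
f=cv2.imread("pics/w2.png")[50:175,205:335]
cv2.imwrite("pics/w2c.png",cv2.resize(f,None,fx=4.6,fy=4.6,interpolation=2))
```

```text
(no output)
```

View pics/w2c.png

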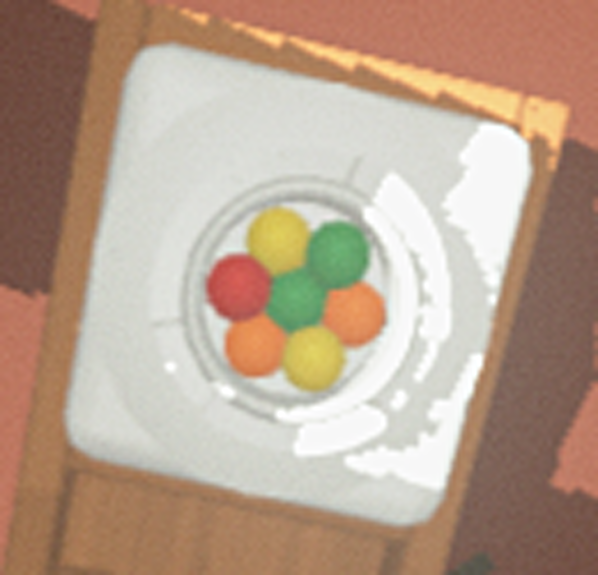

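Run:
```python
from h import *
import pickle
ci=pickle.load(open("w2.pkl","rb"))
g=lambda a,b,z:w("wrist",205+a/4.6,50+b/4.6,z,ci)
L,R,T,B=g(183,299,130),g(418,299,130),g(301,178,130),g(301,418,130)
print(L,R,T,B,np.linalg.norm(R-L),np.linalg.norm(T-B),(L+R+T+B)/4)
C=[g(*p,92) for p in((125,38),(540,130),(432,530),(60,450))]
print(C,np.mean(C,0),[np.linalg.norm(C[i]-C[i-1]) for i in range(4)])
# lid white-disc check: held lid, disc centre (258,245)
p=state()["ee_pos"];print(w("wrist",258,244,p[2]+18.5,ci))
```

```text
[518.7 140.7] [557.6 156.6] [530.2 167.4] [546.5 129.3] 42.024040738605784 41.4403185315943 [538.25 148.5 ]
[array([488.8, 180.9]), array([571.9, 196.7]), array([586.2, 114.3]), array([504.6,  99.9])] [537.875 147.95 ] [np.float64(82.52660177179236), np.float64(84.58871083070125), np.float64(83.63163277133839), np.float64(82.86084720783396)]
[557.3  74.3]
```

Request:
move_arm --motion '[[55, [-0.13, 0.49, 0], [0, 0, 0]], [55, [-0.13, 0.49, 0], [0, 0, 0]], [55, [-0.13, 0.49, 0], [0, 0, 0]], [55, [-0.13, 0.49, 0], [0, 0, 0]], [55, [-0.13, 0.49, 0], [0, 0, 0]], [55, [-0.13, 0.49, 0], [0, 0, 0]], [55, [0, 0, -0.4], [0, 0, 0]], [55, [0, 0, -0.4], [0, 0, 0]], [55, [0, 0, -0.4], [0, 0, 0]], [55, [0, 0, -0.4], [0, 0, 0]], [55, [0, 0, 0], [0, 0, 0]], [55, [0, 0, 0], [0, 0, 0]]]'

```text
time_s: 7.45
ee_pos: [537.0, 143.2, 148.8]
ee_rot: [-179.9, -0.0, 112.2]
force: [0.5, -1.1, 0.7]
gripper_width: 63.8
gripper_force: 20.0
```

Run:
```python
from h import *
print(state()["ee_pos"])
f=grab_frame("scene");cv2.imwrite("pics/s2.png",f)
g=cv2.imread("pics/scene0.png")
k=lambda a:cv2.resize(a[120:205,285:365],None,fx=5,fy=5,interpolation=2)
cv2.imwrite("pics/s2c.png",np.hstack([k(g),k(f)]))
```

```text
[537.01580186 143.19515495 148.76248854]
```

View pics/s2c.png

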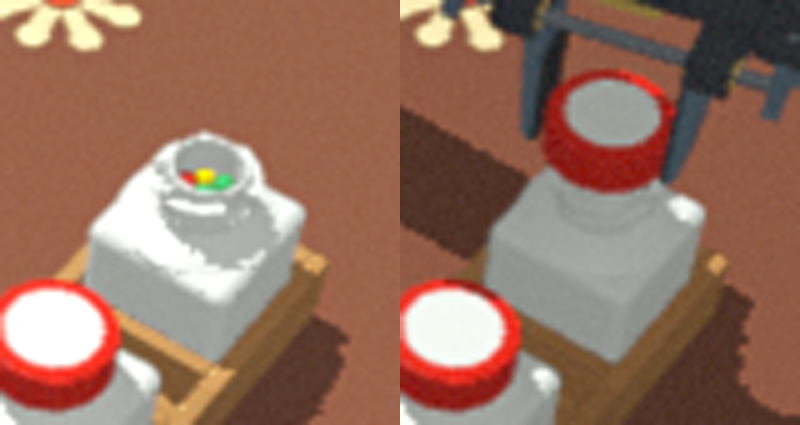

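Run:
```python
from h import *
k=lambda a,b,z:w("scene",285+a/5-.4,120+b/5-.4,z)
print("lid seen",k(214,112,167.3),"rim",k(207,165,130))
print("lid bottom-arc sides",k(142,150,143.3),k(273,150,143.3))
print("body top corners",[k(*p,92) for p in((88,232),(307,212),(218,302))],"base corner mid",)
```

```text
lid seen [538.  143.2] rim [539.  144.6]
lid bottom-arc sides [517.6 117.3] [561.7 165.8]
body top corners [array([508.5,  94.5]), array([575.9, 189.4]), array([585.5, 108.4])] base corner mid
```

Request:
move_arm --motion '[[55, [0.04, 0.1, -0.1], [0, 0, 0]], [55, [0, 0, -0.15], [0, 0, 0]], [55, [0, 0, -0.15], [0, 0, 0]], [55, [0, 0, -0.15], [0, 0, 0]], [55, [0, 0, -0.1], [0, 0, 0]], [55, [0, 0, 0], [0, 0, 0]], [55, [0, 0, 0], [0, 0, 0]]]'

```text
time_s: 8.08
ee_pos: [538.3, 146.3, 133.5]
ee_rot: [-180.0, -0.0, 112.2]
force: [-0.8, 0.0, -0.5]
gripper_width: 63.3
gripper_force: 20.0
```

Request:
move_arm --motion '[[55, [0, 0, -0.06], [0, 0, 0]], [55, [0, 0, -0.06], [0, 0, 0]], [55, [0, 0, 0], [0, 0, 0]], [55, [0, 0, 0], [0, 0, 0]]]'

```text
time_s: 8.42
ee_pos: [538.4, 146.3, 130.7]
ee_rot: [-180.0, 0.0, 112.2]
force: [-0.6, -0.5, -0.4]
gripper_width: 63.2
gripper_force: 20.0
```

Request:
move_arm --motion '[[55, [0, 0, -0.06], [0, 0, 0]], [55, [0, 0, 0], [0, 0, 0]], [55, [0, 0, 0], [0, 0, 0]]]'

```text
time_s: 8.67
ee_pos: [538.4, 146.3, 129.1]
ee_rot: [-180.0, 0.0, 112.2]
force: [0.3, -0.3, -0.2]
gripper_width: 63.1
gripper_force: 20.0
```

Request:
move_arm --motion '[[55, [0, 0, -0.04], [0, 0, 0]], [55, [0, 0, -0.04], [0, 0, 0]], [55, [0, 0, 0], [0, 0, 0]]]'

```text
time_s: 8.92
ee_pos: [538.3, 146.3, 127.0]
ee_rot: [-180.0, -0.0, 112.2]
force: [0.0, -0.2, -0.9]
gripper_width: 63.4
gripper_force: 20.0
```

Request:
move_arm --motion '[[55, [0, 0, -0.04], [0, 0, 0]], [55, [0, 0, 0], [0, 0, 0]], [55, [0, 0, 0], [0, 0, 0]]]'

```text
time_s: 9.17
ee_pos: [538.4, 146.3, 126.2]
ee_rot: [180.0, 0.0, 112.2]
force: [0.1, -0.2, 0.2]
gripper_width: 63.7
gripper_force: 20.0
```

Request:
move_arm --motion '[[55, [0, 0, -0.04], [0, 0, 0]], [55, [0, 0, 0], [0, 0, 0]], [55, [0, 0, 0], [0, 0, 0]]]'

```text
time_s: 9.42
ee_pos: [538.4, 146.3, 125.2]
ee_rot: [-180.0, -0.0, 112.2]
force: [-0.1, -0.6, -1.1]
gripper_width: 63.6
gripper_force: 20.0
```

Request:
move_arm --motion '[[55, [0, 0, -0.04], [0, 0, 0]], [55, [0, 0, 0], [0, 0, 0]], [55, [0, 0, 0], [0, 0, 0]]]'

```text
time_s: 9.67
ee_pos: [538.4, 146.3, 124.2]
ee_rot: [-180.0, 0.0, 112.2]
force: [0.1, -0.3, -0.7]
gripper_width: 63.5
gripper_force: 20.0
```

Request:
move_arm --motion '[[55, [0, 0, -0.04], [0, 0, 0]], [55, [0, 0, 0], [0, 0, 0]], [55, [0, 0, 0], [0, 0, 0]]]'

```text
time_s: 9.92
ee_pos: [538.4, 146.3, 123.1]
ee_rot: [-180.0, -0.0, 112.2]
force: [-0.3, -0.7, -0.4]
gripper_width: 63.8
gripper_force: 20.0
```

Request:
move_arm --motion '[[55, [0, 0, -0.04], [0, 0, 0]], [55, [0, 0, 0], [0, 0, 0]], [55, [0, 0, 0], [0, 0, 0]]]'

```text
time_s: 10.17
ee_pos: [538.4, 146.3, 122.2]
ee_rot: [-180.0, -0.0, 112.2]
force: [0.2, -0.2, -0.6]
gripper_width: 63.8
gripper_force: 20.0
```

Request:
move_arm --motion '[[55, [0, 0, -0.04], [0, 0, 0]], [55, [0, 0, 0], [0, 0, 0]], [55, [0, 0, 0], [0, 0, 0]]]'

```text
time_s: 10.42
ee_pos: [538.6, 146.4, 121.4]
ee_rot: [180.0, 0.0, 112.2]
force: [-0.2, -0.4, 0.3]
gripper_width: 63.6
gripper_force: 20.0
```

Request:
move_arm --motion '[[55, [0, 0, -0.04], [0, 0, 0]], [55, [0, 0, 0], [0, 0, 0]], [55, [0, 0, 0], [0, 0, 0]]]'

```text
time_s: 10.67
ee_pos: [538.6, 146.4, 121.1]
ee_rot: [179.9, 0.0, 112.2]
force: [-0.9, -0.0, 5.2]
gripper_width: 63.6
gripper_force: 20.0
```

Contact comes at lid z ≈ 103.6 mm, with no side force, so the lid seems to have dropped into the start by chance. I'll test gently clockwise.

Request:
move_arm --motion '[[55, [0, 0, -0.011], [0, 0, -1]], [55, [0, 0, -0.011], [0, 0, -1]], [55, [0, 0, -0.011], [0, 0, -1]], [55, [0, 0, 0], [0, 0, 0]], [55, [0, 0, 0], [0, 0, 0]]]'

```text
time_s: 11.08
ee_pos: [539.2, 146.4, 120.4]
ee_rot: [179.9, 0.0, 100.3]
force: [-0.4, -1.6, 5.9]
gripper_width: 63.9
gripper_force: 20.0
```

```bash
python3 -c "
from h import *
s=state();print(s['ee_pos'],s['ee_rot'],s['force'],s['torque'])"
```

```text
[539.16444116 146.35319815 120.36672208] [1.79878821e+02 6.94250829e-04 1.00283705e+02] [-0.36280443 -1.56284882  5.86392464] [-0.21030049 -0.04634401 -0.09316967]
```

It runs freely, so I'll go on.

Request:
move_arm --motion '[[55, [0, 0, -0.011], [0, 0, -1]], [55, [0, 0, -0.011], [0, 0, -1]], [55, [0, 0, -0.011], [0, 0, -1]], [55, [0, 0, -0.011], [0, 0, -1]], [55, [0, 0, -0.011], [0, 0, -1]], [55, [0, 0, -0.011], [0, 0, -1]], [55, [0, 0, 0], [0, 0, 0]]]'

```text
time_s: 11.67
ee_pos: [539.1, 146.2, 118.7]
ee_rot: [179.9, -0.0, 76.2]
force: [-0.4, -0.3, 6.9]
gripper_width: 63.9
gripper_force: 20.0
```

```bash
python3 -c "
from h import *
s=state();print(s['ee_pos'],s['ee_rot'],s['force'],s['torque'])"
```

```text
[539.07872256 146.21388554 118.74689702] [ 1.79898677e+02 -3.23441635e-02  7.61602897e+01] [-0.44116323 -0.34336121  6.86302096] [-0.21711494  0.05898418 -0.05645893]
```

Request:
move_arm --motion '[[55, [0, 0, -0.011], [0, 0, -1]], [55, [0, 0, -0.011], [0, 0, -1]], [55, [0, 0, -0.011], [0, 0, -1]], [55, [0, 0, -0.011], [0, 0, -1]], [55, [0, 0, -0.011], [0, 0, -1]], [55, [0, 0, -0.011], [0, 0, -1]], [55, [0, 0, -0.011], [0, 0, -1]], [55, [0, 0, -0.011], [0, 0, -1]], [55, [0, 0, 0], [0, 0, 0]]]'

```text
time_s: 12.42
ee_pos: [538.8, 146.3, 116.6]
ee_rot: [180.0, -0.1, 44.2]
force: [-1.8, -0.1, 6.9]
gripper_width: 64.2
gripper_force: 20.0
```

```bash
python3 -c "
from h import *
s=state();print(s['ee_pos'],s['ee_rot'],s['force'],s['torque'])"
```

```text
[538.77983783 146.29083361 116.58246339] [ 1.79957835e+02 -6.00500716e-02  4.41549899e+01] [-1.7852147  -0.08111166  6.87472661] [-0.13498913  0.14830494 -0.08259474]
```

Request:
move_arm --motion '[[55, [0, 0, -0.011], [0, 0, -1]], [55, [0, 0, -0.011], [0, 0, -1]], [55, [0, 0, -0.011], [0, 0, -1]], [55, [0, 0, 0], [0, 0, 0]]]'

```text
time_s: 12.75
ee_pos: [539.0, 146.4, 115.8]
ee_rot: [180.0, -0.1, 32.2]
force: [-0.9, -0.3, 5.4]
gripper_width: 63.6
gripper_force: 20.0
```

```bash
python3 -c "
from h import *
s=state();print(s['ee_pos'],s['ee_rot'],s['force'],s['torque'])"
```

```text
[538.95268914 146.44470093 115.77331508] [ 1.79972207e+02 -9.34552999e-02  3.21509559e+01] [-0.87533686 -0.30492543  5.38221636] [-0.11330042  0.1310554  -0.12232999]
```

Request:
move_arm --motion '[[55, [0, 0, -0.011], [0, 0, -0.75]], [55, [0, 0, -0.011], [0, 0, -0.75]], [55, [0, 0, 0], [0, 0, 0]]]'

```text
time_s: 13.0
ee_pos: [539.3, 146.5, 115.4]
ee_rot: [180.0, -0.1, 26.2]
force: [0.6, -0.1, 6.4]
gripper_width: 63.9
gripper_force: 20.0
```

```bash
python3 -c "
from h import *
s=state();print(s['ee_pos'],s['ee_rot'],s['force'],s['torque'])"
```

```text
[539.33228793 146.50292575 115.35669042] [ 1.79962942e+02 -1.44320589e-01  2.61884770e+01] [ 0.56752695 -0.09531991  6.39191982] [-0.14403943  0.05209602 -0.11476297]
```

Request:
move_arm --motion '[[55, [0, 0, -0.011], [0, 0, -0.75]], [55, [0, 0, -0.011], [0, 0, -0.75]], [55, [0, 0, 0], [0, 0, 0]]]'

```text
time_s: 13.25
ee_pos: [539.4, 146.9, 115.0]
ee_rot: [-180.0, -0.2, 20.2]
force: [-1.0, 0.9, 6.5]
gripper_width: 63.8
gripper_force: 20.0
```

```bash
python3 -c "
from h import *
s=state();print(s['ee_pos'],s['ee_rot'],s['force'],s['torque'])"
```

```text
[539.40762107 146.87986166 114.97660771] [-1.79989435e+02 -1.72112294e-01  2.02018924e+01] [-0.95433935  0.86964137  6.5208505 ] [ 0.05779209  0.11638048 -0.03045339]
```

Request:
move_arm --motion '[[55, [0, 0, -0.011], [0, 0, -0.75]], [55, [0, 0, -0.011], [0, 0, -0.75]], [55, [0, 0, 0], [0, 0, 0]]]'

```text
time_s: 13.5
ee_pos: [539.0, 147.0, 114.5]
ee_rot: [-180.0, -0.1, 14.4]
force: [-1.0, 1.7, 8.1]
gripper_width: 63.6
gripper_force: 20.0
```

```bash
python3 -c "
from h import *
s=state();print(s['ee_pos'],s['ee_rot'],s['force'],s['torque'])"
```

```text
[539.01743323 147.0012951  114.52959213] [-1.79987109e+02 -1.31628011e-01  1.43589954e+01] [-0.96404534  1.74611858  8.05469457] [0.24071665 0.25930004 0.61252493]
```

The moment about z rose to 0.6 N·m, so the stop is reached. I'll nudge it once more to confirm, then release.

Request:
move_arm --motion '[[55, [0, 0, 0], [0, 0, -0.5]], [55, [0, 0, 0], [0, 0, 0]], [55, [0, 0, 0], [0, 0, 0]]]'

```text
time_s: 13.75
ee_pos: [539.0, 147.0, 114.4]
ee_rot: [-180.0, -0.1, 12.4]
force: [-1.2, 0.9, 8.4]
gripper_width: 63.2
gripper_force: 20.0
```

```bash
python3 -c "
from h import *
s=state();print(s['ee_pos'],s['ee_rot'],s['force'],s['torque'])"
```

```text
[538.96379809 147.00669505 114.38815519] [-1.79980602e+02 -1.22325374e-01  1.24483777e+01] [-1.15699278  0.9158501   8.36337011] [0.27006456 0.25241351 0.76461476]
```

Request:
move_arm --motion '[[91, [0, 0, 0], [0, 0, 0]], [91, [0, 0, 0], [0, 0, 0]], [91, [0, 0, 0], [0, 0, 0]], [91, [0, 0, 0], [0, 0, 0]], [91, [0, 0, 0], [0, 0, 0]], [91, [0, 0, 0.1], [0, 0, 0]], [91, [0, 0, 0.5], [0, 0, 0]], [91, [0, 0, 0.8], [0, 0, 0]], [91, [0, 0, 0.8], [0, 0, 0]], [91, [0, 0, 0.8], [0, 0, 0]], [91, [0, 0, 0.8], [0, 0, 0]], [91, [0, 0, 0], [0, 0, 0]], [91, [0, 0, 0], [0, 0, 0]]]'

```text
time_s: 14.83
ee_pos: [538.9, 146.4, 208.9]
ee_rot: [180.0, -0.1, 12.2]
force: [-1.2, -0.2, 0.6]
gripper_width: 91.3
gripper_force: 0.0
```

Run:
```python
from h import *
print(state()["ee_pos"])
f=grab_frame("scene")[120:240,265:365]; cv2.imwrite("pics/end.png",cv2.resize(f,None,fx=5,fy=5,interpolation=2))
```

```text
[538.93606506 146.40084454 208.92725389]
```

View pics/end.png

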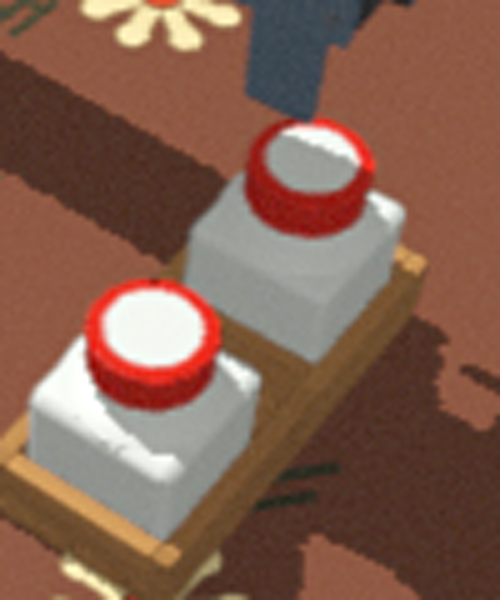

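The lid on the open canister, with its disc at about (310,158) in the crop, sits level and as low as the one on its neighbour. The gripper is clear.

```bash
python3 -c "
from workcell import *
print(job_done())"
```

```text
the job is handed in; nothing more can be done
None
```

The red lid is screwed clockwise to the stop on the open canister and released, and the job is handed in at about 15 s; the lid settled into the thread start as I lowered it, so I skipped the backwards turn, and the hand-in returned no verdict.

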